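Lay the coffee tray for two

ROBOT

A 6-joint arm with a two-finger parallel gripper is mounted at the origin on the work surface. World frame = base frame: x ahead of the robot, y to its left, z up, the work surface at z = 0. Lengths are in m, angles in rad, forces in N, time in s.
With the tool pointing down it reaches from about 0.225 to 0.875 m from the base axis. Payload 3.4 kg.
Tool frame: the origin (TCP) lies on the centre line of the jaws, within the pads' length; the fingertips stand 14 mm ahead of it and the grasp point (between the pads) lies 5 mm behind it; z points along the fingers, y is the line along which they close (so a half turn about z gives the same grasp; the last joint's range is limited). The gripper opens to 85 mm and grips with 20 to 120 N. Pads are 22 mm wide; open, the fingers measure 114 mm over their backs; the gripper's body (76 mm by 85 mm) begins 54 mm behind the grasp point. The pads swing forward as they close: fully open they stand 13 mm farther back than shut.
Start: joints at [-1.365, 0.276, 1.505, -0, 1.361, -0.121], TCP at [0.185, -0.545, 0.245] pointing down, gripper open.
Joint ranges: [-2.89, 2.89], [-0.75, 2.08], [0.22, 2.7], [-1.18, 4.32], [0.11, 2.71], [-2.7, 2.7]. Speed limits (rad/s): [2.57, 2.57, 3.14, 3.14, 3.14, 3.14].

INTERFACE

Orientations are given as a unit quaternion [w, x, y, z].
In Python, from rig import manip, eyes gives the robot as it stands.
- The arm moves only by the shell command python3 -m creep 'ROWS' [FORCE]. ROWS is JSON, a list of rows, each a list of 5 numbers: the opening, from 0 (shut) to 1 (fully open), then the shift along the tool's x, y, z normalised to -1 to 1, where 1 is 0.5 m, then the turn about the tool's z normalised to -1 to 1, where 1 is 360 degrees. In form: [[fingers, dx, dy, dz, spin], ...]. A call has 1 to 10 rows; each row is the pose to reach, as a shift and turn from the pose commanded when the call began, along the tool's axes at that moment, turning the shorter way round; what a row does not reach only later rows make up. A row lasts 1/10 s, in which the tool goes at most 50 mm and 8.59 degrees, less where a joint would pass 70% of its speed; a pose out of reach is approached as far as the arm can. A call with a number of a shift or a turn outside -1 to 1 is refused whole. A call with a gripper value outside its range is refused whole. The fingers move at their own pace and stop on an object; FORCE is the grip in N (left out, the last holds). Time passes only in rows, so rows that repeat a pose let the fingers close. It gives the time, the measured TCP pose, the force, the opening and the grip force at its end, in the units of the state.
- manip.get_state(): the state, without advancing time (a new reading comes with each control period).
- eyes.get_image(name): name is "scene" or "top" or "wrist"; returns a dict with "frame" (384x512x3 uint8, red, green, blue), "fx", "fy", "cx", "cy" (pixels), "R" (3x3) and "t" (3): a world point X has camera coordinates R X + t. Camera axes: x right, y down, z forward; pixel columns grow to the right and rows downward; lengths in m; the calibration is good to about 2 mm. A picture is of the moment at which its call begins. There is no depth.
- manip.sign_off(): hands the job in; it is judged then, once.
Trained networks look in the newest picture that a camera, given by its name, has taken for a name from the list of things; names that differ only in an ending like _2 or _b are one class to them, and where a whole thing is asked for, a point or a joint stands for the part that bears it (a point fixed in the world has none). Each returns a list of dicts, best first, with "confidence" (0 to 1); they miss things now and then, are a little off and sometimes report something else, mostly with a low value. They report only what shows in the picture. A call takes as long as a camera call. They do not tell look-alikes from the thing itself.
- eyes.regions_of(camera, label): "mask" (384x512 bool, what is visible of it) and "bbox" ([left, top, right, bottom] in pixels, round what is visible of it).
- eyes.place_of(camera, label): "centre" ([column, row] in pixels: a listed point, or the origin of a listed thing).
The state is a dict: "clock": time; "qpos": joint angles; "qd": joint speeds; "effort": joint torques, N m; "position": TCP position; "ee_rot": TCP orientation; "contact_force": force on the tool from outside, world axes, zero at the start; "moment": the same for the moment, N m; "width": finger opening in m; "gripper_force": force on a finger pad.
Only numpy, scipy, OpenCV 4.12 (cv2) and the standard library are available. Lean on these libraries where they do the work, as an engineer would, in place of code of your own. Each camera call takes 0.05 s, during which the arm holds its last target. There are 200 camera calls.

TASK

Lay the wooden tray for two coffees: the white cup on the white saucer and the blue cup on the blue saucer, the lidded sugar pot midway between the two saucers, the milk jug directly behind the sugar pot (on its side away from the robot) and the chocolate shaker directly in front of it (on the robot's side), so that jug, pot and shaker make a straight row across the middle of the tray, square to the line of the saucers, with a gap of about 2 cm (not counting handles) from pot to jug and from pot to shaker. Set everything down upright without dropping it, leave the saucers where they are, and leave the brown cup and the green glass on the mat.

Things in the scene. Friction and masses are not known exactly. Their poses are not given: they have to be found in the camera images.
- tray: pale wooden serving tray, fixed. 300 mm (its x) by 440 mm (its y), floor 8 mm thick, lip 8 mm wide and 24 mm high, dark bow handles 50 mm high at the short ends. Origin: middle of the underside; x points away from the robot (turned up to about 10 degrees), y left, z up. The saucers stand on its y axis, 125 mm either side of the middle
- saucer_white: white saucer, loose on the tray, 116 mm across, rim 14 mm high; its flat middle (65 mm across) is 5 mm above its underside. Origin: centre of the underside, z up. It may stand at the left or the right end of the tray
- saucer_blue: blue saucer, otherwise the same as the white one, at the other end of the tray
- cup_white: white espresso cup, 58 mm high, open, wall 4 mm: 62 mm across the rim, 60 at mid-height, foot 42. Loop handle on its own +y side, 7 mm thick, sticks out 24 mm, 17 to 51 mm above the foot. Origin: centre of the underside, z up. 0.13 kg. Starts upright on the dark rubber mat (4 mm thick) beside the tray, handle roughly towards the robot
- cup_blue: blue espresso cup, 58 mm high, open, wall 4 mm: 62 mm across the rim, 60 at mid-height, foot 42. Loop handle on its own +y side, 7 mm thick, sticks out 24 mm, 17 to 51 mm above the foot. Origin: centre of the underside, z up. 0.13 kg. Starts upright on the dark mat, handle roughly towards the robot
- sugar: white sugar pot with brown wooden lid and knob, all one piece: 64 mm across at 26 mm height, 60 mm at 12 and at 44 mm, foot 48 mm, lid 62 mm across from 48 to 57 mm up, knob 18 mm across, its top at 76 mm. Origin: centre of the underside, z up. 0.24 kg. Starts on the dark mat
- jug: small steel milk jug, open, 80 mm high, wall 3 mm, 60 mm across the foot, 55 at 52 mm up, 59 at the rim. Loop handle on its own +y side, 8 mm thick, sticks out 25 mm, 21 to 74 mm up; pouring lip on -y, reaching 8 mm past the rim. Origin: centre of the underside, z up. 0.17 kg. Starts on the dark mat, handle roughly away from the robot
- shaker: chocolate shaker: dark brown cylinder 52 mm across with a domed steel top 54 mm across from 62 mm up, 89 mm high in all. Origin: centre of the underside, z up. 0.2 kg. Starts on the dark mat
- cup_brown: brown-orange (terracotta) espresso cup, 58 mm high, open, wall 4 mm: 62 mm across the rim, 60 at mid-height, foot 42. Loop handle on its own +y side, 7 mm thick, sticks out 24 mm, 17 to 51 mm above the foot. Origin: centre of the underside, z up. 0.13 kg. Stays on the dark mat; handle roughly away from the robot
- glass: green drinking glass, 85 mm high, 50 mm across the foot, 62 mm at the rim. Origin: centre of the underside, z up. Stays where it is on the dark mat
Things that resemble listed ones, but are neither listed nor needed, are in the scene too. What is shaped like the sugar but pink or red is not meant.

How it is judged:
At the end, for the whole second after the job is handed in: Upright, at rest, released: cups within 12 mm of the middle of their saucers (saucers moved under 15 mm); sugar pot within 15 mm of the tray's middle in x and y; jug (far side) and shaker (near side) on the floor of the tray, within 15 mm of its x axis, centres 66 to 105 mm from the pot's (horizontal distance between cup_white and saucer_white below 0.012 m and z of cup_white in the frame of saucer_white between 0.002 and 0.01 m and distance of each of saucer_white, saucer_blue from where it was at the start of the episode below 0.015 m and horizontal distance between cup_blue and saucer_blue below 0.012 m and z of cup_blue in the frame of saucer_blue between 0.002 and 0.01 m and x of sugar in the frame of tray between -0.015 and 0.015 m and y of sugar in the frame of tray between -0.015 and 0.015 m and y of jug in the frame of tray between -0.015 and 0.015 m and horizontal distance between jug and sugar between 0.066 and 0.105 m and x of jug in the frame of tray above 0.045 m and y of shaker in the frame of tray between -0.015 and 0.015 m and horizontal distance between shaker and sugar between 0.066 and 0.105 m and x of shaker in the frame of tray below -0.045 m and z of sugar in the frame of tray between 0.004 and 0.012 m and z of jug in the frame of tray between 0.004 and 0.012 m and z of shaker in the frame of tray between 0.004 and 0.012 m and angle between each of cup_white, cup_blue, sugar, jug, shaker's own z axis and vertical below 0.12 rad and linear speed of each of cup_white, cup_blue, sugar, jug, shaker below 0.02 m/s); the robot touches nothing.
It fails at once if the brown cup or the green glass is shifted by more than 25 mm or knocked over (distance of any of cup_brown, glass from where it was at the start of the episode above 0.025 m or angle between any of cup_brown, glass's own z axis and vertical above 0.5 rad).
It fails at once if one of the coffee things is tipped over (leaning more than about 50 degrees) (angle between any of cup_white, cup_blue, sugar, jug, shaker's own z axis and vertical above 0.9 rad).
It fails at once if one of the coffee things is dropped (falls free of the fingers faster than 0.55 m/s, as from 15 mm up) ((contact force between the fingers and cup_white below 0.05 N and linear speed of cup_white above 0.55 m/s) or (contact force between the fingers and cup_blue below 0.05 N and linear speed of cup_blue above 0.55 m/s) or (contact force between the fingers and sugar below 0.05 N and linear speed of sugar above 0.55 m/s) or (contact force between the fingers and jug below 0.05 N and linear speed of jug above 0.55 m/s) or (contact force between the fingers and shaker below 0.05 N and linear speed of shaker above 0.55 m/s)).
It also fails if it takes over 138 s, if anything falls off the work surface, if the arm or the gripper's body presses on something with over 40 N, if the wrist force passes 120 N, or if a joint passes its speed limit or range.

## Working session

There is one attempt and no reset: what is moved stays moved. The work goes in short steps, Python scripts to look and compute and a shell command to move; the robot and the scene stay as the last step left them, time stands still between calls to the robot, and variables do not carry over. Pictures are saved under pics/ and viewed, at most 14 in all, crops included, and the job is handed in when it is done.

```bash
ls; mkdir -p pics; python3 - <<'E'
from rig import manip, eyes
import cv2
for n in ("scene","top"):
    im=eyes.get_image(n); f=im["frame"]
    cv2.imwrite(f"pics/{n}0.png",cv2.resize(f[:,:,::-1],(800,600),interpolation=cv2.INTER_CUBIC))
    print(n,im["fx"],im["cx"],im["cy"],im["R"],im["t"])
s=manip.get_state();print(s)
E
```

```text
pics
scene 467.71837198013753 256.5552765901317 191.0854779541049 [[ 0.43878521  0.89839944  0.01860062]
 [ 0.69863533 -0.32805439 -0.63583724]
 [-0.5651338   0.29199103 -0.771599  ]] [-0.24623623 -0.34695742  1.68261053]
top 485.36602698255484 254.98711842167472 192.1102518194622 [[-1.49382863e-02 -9.99888243e-01 -5.91252354e-04]
 [-9.92705883e-01  1.49017256e-02 -1.19636818e-01]
 [ 1.19632258e-01 -1.20022935e-03 -9.92817547e-01]] [-0.00278539  0.53086743  1.25822733]
{'clock': 0.1, 'qpos': array([-1.36501742e+00,  2.76530163e-01,  1.50600276e+00, -6.39043884e-06,
        1.36068999e+00, -1.21039890e-01]), 'qd': array([-0.00188666, -0.00269266, -0.0030476 ,  0.00047129, -0.00049934,
       -0.00021273]), 'effort': array([ 1.18478922e-03, -4.17698300e+01, -2.46405530e+01, -2.12521832e-04,
        5.77334882e-03,  4.35805248e-06]), 'position': array([ 0.18447332, -0.54413782,  0.2445286 ]), 'ee_rot': array([-8.14264100e-04,  9.86677931e-01,  1.62683729e-01, -3.76478417e-05]), 'contact_force': array([ 0.48379852,  0.58936661, -0.02883035]), 'moment': array([-0.0057229 ,  0.01335682, -0.04485969]), 'gripper_force': 0.0, 'width': 0.08579784392225924}
```

View pics/top0.png

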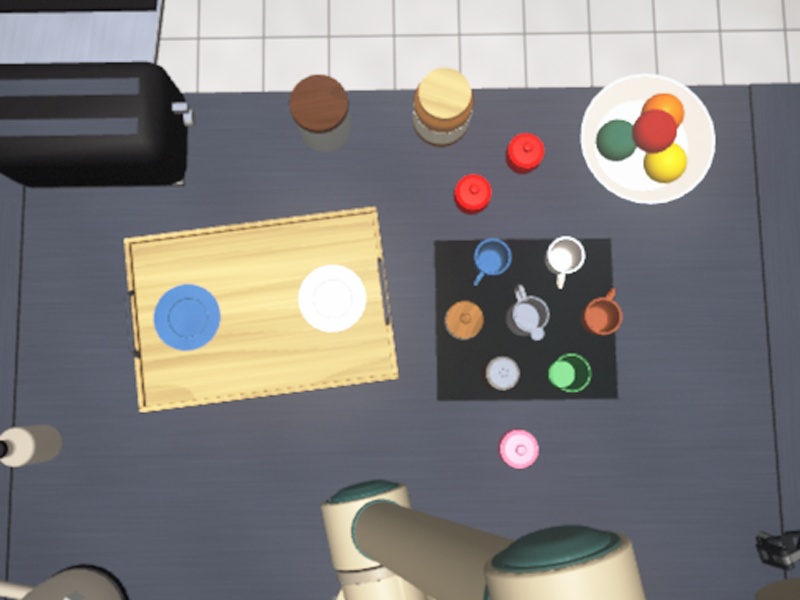

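View pics/scene0.png

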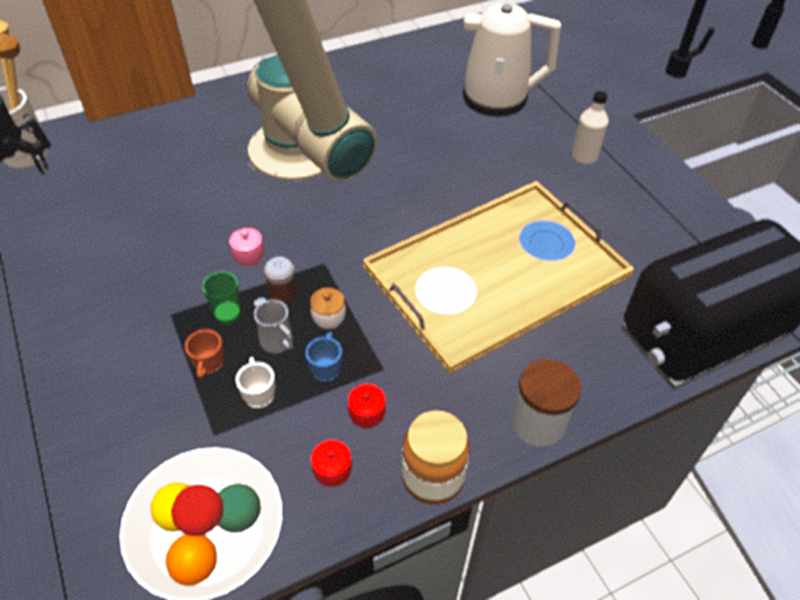

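Top view (800x600 px): tray with the blue saucer (187,317) and the white saucer (332,298). On the mat are the blue cup (492,257), white cup (565,255), jug (528,317), shaker (502,373), brown cup (602,317) and green glass (570,373). 

Sugar candidates: brown-lidded (464,320), red (473,193) and (525,152), pink (519,449). The one at (464,320) fits, because it's white with a brown lid and stands on the mat. I'll confirm that in a crop while measuring.

```bash
cat > h.py <<'E'
from rig import manip, eyes
import numpy as np, cv2
def cam(n):
    im=eyes.get_image(n); return im
def to_plane(im,px,z):
    d=im["R"].T@np.array([(px[0]-im["cx"])/im["fx"],(px[1]-im["cy"])/im["fy"],1]); c=-im["R"].T@im["t"]
    return c+d*(z-c[2])/d[2]
def proj(im,X):
    p=im["R"]@np.asarray(X)+im["t"]; return np.array([im["fx"]*p[0]/p[2]+im["cx"],im["fy"]*p[1]/p[2]+im["cy"]])
def tool():
    s=manip.get_state(); w,x,y,z=s["ee_rot"]
    return s, np.array(s["position"]), np.arctan2(2*(x*y+w*z),1-2*(y*y+z*z))
E
python3 - <<'E'
from h import *
Z=dict(saucer_white=.008,saucer_blue=.008,cup_white=.004,cup_blue=.004,sugar=.004,jug=.004,shaker=.004,cup_brown=.004,glass=.004,tray=0)
for n in ("top","scene"):
    im=cam(n)
    for k,z in Z.items():
        P=eyes.place_of(n,k)
        print(n,k,[(np.round(p["centre"],1).tolist(),round(p["confidence"],2),np.round(to_plane(im,p["centre"],z)[:2],4).tolist()) for p in P[:4]])
    if n=="scene":
        cv2.imwrite("pics/crop1.png",cv2.resize(im["frame"][140:280,100:260,::-1],None,fx=4,fy=4,interpolation=cv2.INTER_CUBIC))
    else: cv2.imwrite("pics/crop2.png",cv2.resize(im["frame"][145:265,270:410,::-1],None,fx=5,fy=5,interpolation=cv2.INTER_CUBIC))
E
```

```text
top saucer_white [([213.0, 188.3], 0.62, [0.5458, 0.1029])]
top saucer_blue [([122.3, 198.7], 0.64, [0.5211, 0.3482])]
top cup_white [([357.1, 165.2], 0.7, [0.604, -0.291])]
top cup_blue [([314.2, 165.7], 0.82, [0.6044, -0.1737])]
top sugar [([332.3, 99.7], 0.97, [0.7896, -0.2295]), ([295.5, 207.0], 0.83, [0.4919, -0.1198]), ([325.8, 283.3], 0.74, [0.2874, -0.1951]), ([302.1, 128.9], 0.73, [0.7078, -0.1434])]
top jug [([333.6, 205.8], 0.65, [0.4936, -0.2229])]
top shaker [([316.9, 237.0], 0.66, [0.4102, -0.1752])]
top cup_brown [([380.3, 204.4], 0.76, [0.4955, -0.3495])]
top glass [([357.4, 241.6], 0.61, [0.3963, -0.2835])]
top tray [([166.5, 194.8], 0.92, [0.5308, 0.2302])]
scene saucer_white [([285.2, 187.1], 0.75, [0.5372, 0.1073]), ([207.1, 204.4], 0.17, [0.4985, -0.1293])]
scene saucer_blue [([352.4, 154.6], 0.85, [0.509, 0.3665])]
scene cup_white [([168.1, 255.5], 0.77, [0.6115, -0.2878])]
scene cup_blue [([208.4, 238.0], 0.89, [0.6056, -0.1694])]
scene sugar [([233.0, 266.8], 0.76, [0.7174, -0.1454]), ([209.4, 204.6], 0.73, [0.499, -0.1225]), ([218.4, 300.8], 0.72, [0.7904, -0.2182]), ([159.3, 168.4], 0.61, [0.3018, -0.2086])]
scene jug [([178.0, 217.7], 0.79, [0.5047, -0.2211]), ([352.2, 155.7], 0.2, [0.5099, 0.366])]
scene shaker [([178.5, 186.9], 0.7, [0.3975, -0.1806]), ([165.1, 256.7], 0.6, [0.6116, -0.2962])]
scene cup_brown [([135.2, 233.8], 0.63, [0.5065, -0.3465])]
scene glass [([145.4, 201.2], 0.74, [0.408, -0.2864])]
scene tray [([318.7, 171.0], 0.74, [0.5181, 0.2368])]
```

```bash
cat > fit.py <<'E'
from h import *
from scipy.optimize import minimize
PR=dict(saucer=[(0,.036),(.014,.058)],cup=[(0,.021),(.012,.027),(.029,.030),(.058,.031)],
 sugar=[(0,.024),(.012,.030),(.026,.032),(.044,.030),(.048,.031),(.057,.031),(.0571,.009),(.076,.009)],
 jug=[(0,.030),(.052,.0275),(.080,.0295)],shaker=[(0,.026),(.062,.026),(.0621,.027),(.075,.025),(.084,.016),(.089,.006)],
 glass=[(0,.025),(.085,.031)])
HD=dict(cup=(.055,.017,.051,.007,.029),jug=(.054,.021,.074,.008,.027))
A=np.linspace(0,2*np.pi,40,endpoint=False); S=4
def render(im,kind,x,y,z0,th=None,box=None):
    m=np.zeros((384*S,512*S),np.uint8)
    def hull(P):
        q=np.array([proj(im,p) for p in P]); q=((q+.5)*S-.5)
        cv2.fillConvexPoly(m,np.round(cv2.convexHull(q.astype(np.float32))*16).astype(np.int32),1,shift=4)
    if kind=="tray":
        c,s=np.cos(th),np.sin(th)
        hull([(x+c*a-s*b,y+s*a+c*b,h) for a in(-.15,.15) for b in(-.22,.22) for h in(0,.024)])
    else:
        R=[np.c_[x+r*np.cos(A),y+r*np.sin(A),np.full(40,z0+h)] for h,r in PR[kind]]
        for a,b in zip(R,R[1:]): hull(np.r_[a,b])
        if th is not None:
            L,h0,h1,t,r0=HD[kind]; d=np.array([-np.sin(th),np.cos(th),0]); n=np.array([np.cos(th),np.sin(th),0])
            o=np.array([x,y,z0]); k=np.array([0,0,1])
            bar=lambda l0,l1,a,b:hull([o+d*l+n*w+k*h for l in(l0,l1) for w in(-t/2,t/2) for h in(a,b)])
            bar(r0-.004,L,h0,h0+t);bar(r0-.004,L,h1-t,h1);bar(L-t,L,h0,h1)
            if kind=="jug": hull([o-d*.0375+k*.078]+[o-d*.026+n*w+k*h for w in(-.012,.012) for h in(.065,.080)])
    return cv2.resize(m.astype(np.float32),(512,384),interpolation=cv2.INTER_AREA)
def fit(data,kind,z0,x0,ths):
    best=None
    def cost(p):
        c=0
        for im,mk in data:
            r=render(im,kind,p[0],p[1],z0,p[2]*10 if len(p)>2 else None); c+=np.abs(r-mk).sum()/mk.sum()
        return c/len(data)
    for t in ths:
        p0=list(x0)+([t/10] if t is not None else [])
        sim=np.array([p0]+[np.add(p0,np.eye(len(p0))[i]*(.012 if i<2 else .03)) for i in range(len(p0))])
        r=minimize(cost,p0,method="Nelder-Mead",options=dict(initial_simplex=sim,xatol=2e-4,fatol=1e-4,maxiter=120))
        if best is None or r.fun<best.fun: best=r
    return best
def mask(n,im,label,near,z,tol=.05):
    for r in eyes.regions_of(n,label):
        mk=np.asarray(r["mask"],float); ys,xs=np.nonzero(mk)
        p=to_plane(im,(xs.mean(),ys.mean()),z)[:2]
        if np.hypot(*(p-near))<tol: return mk
E
python3 - <<'E'
from fit import *
P=dict(tray=(.525,.232,0,"tray",[.09]),saucer_white=(.542,.105,.008,"saucer",[None]),saucer_blue=(.515,.357,.008,"saucer",[None]),
cup_white=(.607,-.29,.004,"cup",[3.1,2.6]),cup_blue=(.605,-.172,.004,"cup",[3.1,2.5]),sugar=(.495,-.121,.004,"sugar",[None]),
jug=(.499,-.222,.004,"jug",[-1.57,-1.2]),shaker=(.404,-.178,.004,"shaker",[None]),cup_brown=(.5,-.348,.004,"cup",[-1.9]),glass=(.402,-.285,.004,"glass",[None]))
P["jug"]=P["jug"][:4]+([-.3,.3],)
P["cup_brown"]=P["cup_brown"][:4]+([-.3],)
ims={n:cam(n) for n in("top","scene")}
for k,(x,y,z,kind,ths) in P.items():
    D=[]
    for n in ims:
        m=mask(n,ims[n],k,(x,y),z+.03 if kind not in("tray","saucer") else z)
        if m is not None: D.append((ims[n],m))
    out=[]
    for d in [D]+[[q] for q in D]:
        r=fit(d,kind,z,(x,y),ths); q=r.x*np.array([1,1,10][:len(r.x)])
        out.append((np.round(q,4).tolist(),round(r.fun,3)))
    print(k,len(D),out,flush=True)
E
```

```text
tray 2 [([0.5251, 0.2288, 0.1174], np.float64(0.213)), ([0.5224, 0.2296, 0.1175], np.float64(0.219)), ([0.5267, 0.2271, 0.1157], np.float64(0.192))]
saucer_white 2 [([0.5397, 0.1043], np.float64(0.062)), ([0.5375, 0.1048], np.float64(0.057)), ([0.5419, 0.1034], np.float64(0.044))]
saucer_blue 2 [([0.5101, 0.3534], np.float64(0.069)), ([0.5085, 0.3536], np.float64(0.031)), ([0.5128, 0.3509], np.float64(0.068))]
cup_white 2 [([0.5996, -0.2911, 4.3737], np.float64(0.227)), ([0.5983, -0.2899, 3.5079], np.float64(0.26)), ([0.6027, -0.2926, 1.4262], np.float64(0.109))]
cup_blue 2 [([0.6009, -0.1683, 0.9954], np.float64(0.114)), ([0.5982, -0.1677, 4.0501], np.float64(0.165)), ([0.6027, -0.1691, 0.9887], np.float64(0.068))]
sugar 2 [([0.4949, -0.118], np.float64(0.14)), ([0.4938, -0.1177], np.float64(0.072)), ([0.5004, -0.1204], np.float64(0.13))]
jug 2 [([0.5002, -0.225, 0.9846], np.float64(0.217)), ([0.4985, -0.2238, 0.5433], np.float64(0.254)), ([0.504, -0.2253, 1.74], np.float64(0.082))]
shaker 1 [([0.4025, -0.1758], np.float64(0.089)), ([0.4025, -0.1758], np.float64(0.089))]
cup_brown 2 [([0.4986, -0.349, 1.3811], np.float64(0.164)), ([0.4956, -0.3473, 0.3493], np.float64(0.131)), ([0.5, -0.3495, 1.5697], np.float64(0.092))]
glass 2 [([0.4023, -0.2869], np.float64(0.105)), ([0.4023, -0.2854], np.float64(0.085)), ([0.406, -0.2874], np.float64(0.112))]
```

View pics/crop1.png

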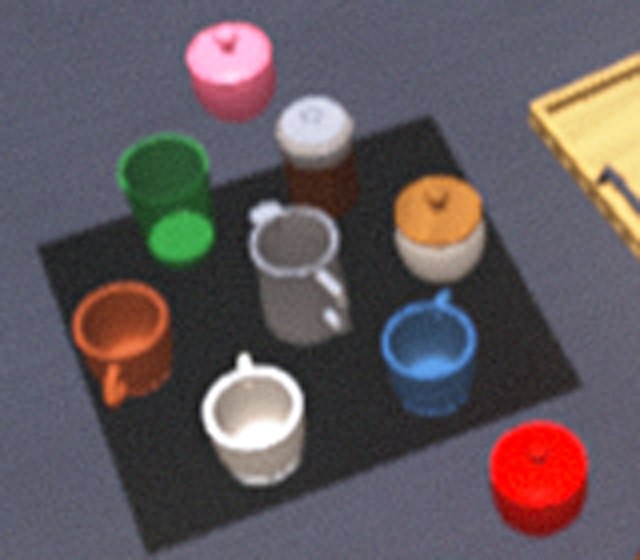

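Crop: white pot with brown lid at (440,230) is the sugar; the pink (230,70) and red (540,480) ones are look-alikes. Blue cup (430,350), white cup (255,420), jug (300,270) and shaker (318,160) are confirmed. I'll refit the handled things with the correct handle start angles.

```bash
python3 - <<'E'
from fit import *
P=dict(cup_white=(.602,-.29,.004,"cup",[1.43]),cup_blue=(.602,-.169,.004,"cup",[1.0]),
jug=(.499,-.223,.004,"jug",[-1.17]),shaker=(.404,-.177,.004,"shaker",[None]),sugar=(.495,-.118,.004,"sugar",[None]))
ims={n:cam(n) for n in("top","scene")}
for k,(x,y,z,kind,ths) in P.items():
    D=[(n,mask(n,ims[n],k,(x,y),z+.03,.07)) for n in ims]
    print(k,[n for n,m in D if m is not None])
    D=[(ims[n],m) for n,m in D if m is not None]
    for d in [D]+[[q] for q in D]:
        r=fit(d,kind,z,(x,y),ths); q=r.x*np.array([1,1,10][:len(r.x)])
        print("  ",np.round(q,4).tolist(),round(float(r.fun),3),flush=True)
print(tool()[1:])
E
```

```text
cup_white ['top', 'scene']
   [0.6021, -0.2918, 1.375] 0.094
   [0.6003, -0.291, 1.3833] 0.1
   [0.6032, -0.292, 1.4168] 0.054
cup_blue ['top', 'scene']
   [0.6006, -0.1685, 0.9779] 0.133
   [0.5982, -0.1675, 0.9672] 0.134
   [0.603, -0.1697, 0.9832] 0.06
jug ['top', 'scene']
   [0.4984, -0.2251, -1.2612] 0.101
   [0.4983, -0.2243, -1.2741] 0.105
   [0.5002, -0.2257, -1.2495] 0.083
shaker ['top', 'scene']
   [0.4032, -0.1763] 0.08
   [0.4037, -0.177] 0.057
   [0.4027, -0.1759] 0.099
sugar ['top', 'scene']
   [0.4956, -0.1184] 0.11
   [0.4942, -0.1179] 0.086
   [0.4986, -0.1195] 0.1
(array([ 0.18458636, -0.54460553,  0.24534785]), np.float64(0.32679746069949406))
```

```bash
cat > go.py <<'E'
# usage: go.py x y z psi : shift/turn (normalised) from the current pose
from h import *; import sys
x,y,z,psi=map(float,sys.argv[1:5]); s,p,a=tool()
d=np.array([x,y,z])-p; c,n=np.cos(a),np.sin(a)
t=np.array([d[0]*c+d[1]*n, d[0]*n-d[1]*c, -d[2]])/.5
print("rows dx dy dz spin:",np.round(t,3),round(-(psi-a)/(2*np.pi),4),"|d|mm",round(np.linalg.norm(d)*1e3),"pos",np.round(p,4),"psi",round(a,3),"w",round(s["width"],4),"gf",round(float(s["gripper_force"]),1),"F",np.round(s["contact_force"],1),"t",s["clock"])
E
python3 go.py .496 -.1185 .16 .118
```

```text
rows dx dy dz spin: [ 0.863 -0.607  0.171] 0.0332 |d|mm 535 pos [ 0.1846 -0.5446  0.2453] psi 0.327 w 0.0851 gf 0.0 F [-0.3  0.7  0.5] t 2.9
```

```bash
python3 -m creep '[[1,0.863,-0.607,0.171,0.0332],[1,0.863,-0.607,0.171,0.0332],[1,0.863,-0.607,0.171,0.0332],[1,0.863,-0.607,0.171,0.0332],[1,0.863,-0.607,0.171,0.0332],[1,0.863,-0.607,0.171,0.0332],[1,0.863,-0.607,0.171,0.0332],[1,0.863,-0.607,0.171,0.0332],[1,0.863,-0.607,0.171,0.0332],[1,0.863,-0.607,0.171,0.0332]]' 40; python3 go.py .496 -.1185 .16 .118
```

```text
clock: 3.9
position: [0.4768, -0.1444, 0.1653]
ee_rot: [0.0, 0.998, 0.059, 0.0]
contact_force: [1.4, -1.2, 0.2]
width: 0.0855
gripper_force: 0.0
rows dx dy dz spin: [ 0.044 -0.047  0.011] 0.0 |d|mm 33 pos [ 0.4768 -0.1444  0.1653] psi 0.118 w 0.0855 gf 0.0 F [ 1.4 -1.2  0.2] t 3.9
```

```bash
python3 -m creep '[[1,0.038,-0.045,0.01,0],[1,0.038,-0.045,0.01,0],[1,0.038,-0.045,0.01,0],[1,0.038,-0.045,0.01,0]]'; python3 go.py .496 -.1185 .029 .118
python3 - <<'E'
from h import *
im=cam("wrist"); cv2.imwrite("pics/w1.png",cv2.resize(im["frame"][:,:,::-1],(640,480)))
print(proj(im,(.496,-.1185,.08))*1.25)
E
```

```text
clock: 4.3
position: [0.4916, -0.1223, 0.1605]
ee_rot: [0.0, 0.998, 0.059, -0.0]
contact_force: [-0.4, -0.2, -1.0]
width: 0.0856
gripper_force: 0.0
rows dx dy dz spin: [ 0.01  -0.007  0.263] -0.0001 |d|mm 132 pos [ 0.4916 -0.1223  0.1605] psi 0.118 w 0.0856 gf 0.0 F [-0.4 -0.2 -1. ] t 4.3
[309.76255479 248.0189328 ]
```

View pics/w1.png

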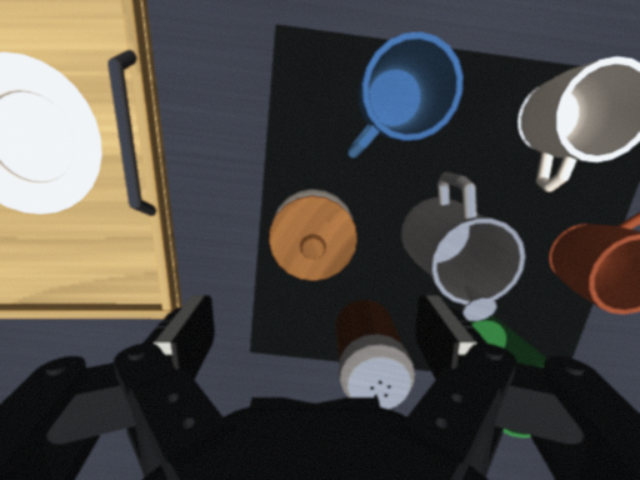

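Wrist view: sugar knob at (313,246), predicted (310,248), so the measurement holds. Descending to grip it.

```bash
python3 -m creep '[[1,0.01,-0.007,0.03,0],[1,0.01,-0.007,0.1,0],[1,0.01,-0.007,0.18,0],[1,0.01,-0.007,0.25,0],[1,0.01,-0.007,0.263,0],[1,0.01,-0.007,0.263,0],[1,0.01,-0.007,0.263,0]]' 40; python3 -m creep '[[0.3,0,0,0,0],[0.3,0,0,0,0],[0.3,0,0,0,0],[0.3,0,0,0,0],[0.3,0,0,0,0],[0.3,0,0,0,0],[0.3,0,0,0,0]]' 40; python3 go.py .496 -.1185 .029 .118
```

```text
clock: 5.05
position: [0.4977, -0.1186, 0.0303]
ee_rot: [0.001, 0.998, 0.059, 0.001]
contact_force: [0.1, -0.7, 0.8]
width: 0.0854
gripper_force: 0.0
clock: 5.75
position: [0.4981, -0.1185, 0.031]
ee_rot: [0.001, 0.998, 0.059, 0.002]
contact_force: [-0.6, -1.7, 6.5]
width: 0.0618
gripper_force: 42.8
rows dx dy dz spin: [-0.004 -0.     0.004] 0.0001 |d|mm 3 pos [ 0.4981 -0.1185  0.031 ] psi 0.119 w 0.0618 gf 42.8 F [-0.6 -1.7  6.5] t 5.75
```

```bash
python3 -m creep '[[0.3,0,0,-0.02,0],[0.3,0,0,-0.06,0],[0.3,0,0,-0.12,0],[0.3,0,0,-0.18,0],[0.3,0,0,-0.18,0],[0.3,0,0,-0.18,0]]'; python3 go.py .527 .229 .12 .118
```

```text
clock: 6.35
position: [0.4965, -0.1173, 0.1195]
ee_rot: [0.0, 0.998, 0.059, 0.001]
contact_force: [-1.2, 0.1, -2.5]
width: 0.0614
gripper_force: 45.5
rows dx dy dz spin: [ 0.142 -0.68  -0.001] 0.0 |d|mm 348 pos [ 0.4965 -0.1173  0.1195] psi 0.118 w 0.0614 gf 45.5 F [-1.2  0.1 -2.5] t 6.35
```

```bash
python3 -m creep '[[0.3,0.02,-0.06,0,0],[0.3,0.04,-0.15,0,0],[0.3,0.06,-0.25,0,0],[0.3,0.08,-0.35,0,0],[0.3,0.10,-0.45,0,0],[0.3,0.12,-0.55,0,0],[0.3,0.136,-0.63,0,0],[0.3,0.142,-0.68,0,0],[0.3,0.142,-0.68,0,0],[0.3,0.142,-0.68,0,0]]';python3 -m creep '[[0.3,0,0,0,0],[0.3,0,0,0,0]]'; python3 go.py .527 .229 .036 .118
```

```text
clock: 7.35
position: [0.5254, 0.2285, 0.1169]
ee_rot: [0.001, 0.998, 0.06, -0.002]
contact_force: [-0.4, -0.1, -3.0]
width: 0.0618
gripper_force: 45.5
clock: 7.55
position: [0.5266, 0.2272, 0.1183]
ee_rot: [0.0, 0.998, 0.058, -0.001]
contact_force: [-0.7, -0.7, -2.7]
width: 0.0613
gripper_force: 45.5
rows dx dy dz spin: [ 0.001 -0.004  0.165] -0.0002 |d|mm 82 pos [0.5266 0.2272 0.1183] psi 0.117 w 0.0613 gf 45.5 F [-0.7 -0.7 -2.7] t 7.55
```

```bash
python3 -m creep '[[0.3,0.001,-0.003,0.03,0],[0.3,0.001,-0.003,0.08,0],[0.3,0.001,-0.003,0.13,0],[0.3,0.001,-0.003,0.15,0],[0.3,0.001,-0.003,0.16,0],[0.3,0.001,-0.003,0.162,0],[0.3,0.001,-0.003,0.162,0],[0.3,0.001,-0.003,0.162,0]]'; python3 go.py .527 .229 .035 .118
```

```text
clock: 8.35
position: [0.5281, 0.2303, 0.0388]
ee_rot: [-0.0, 0.998, 0.059, 0.001]
contact_force: [0.6, -0.1, -2.6]
width: 0.0612
gripper_force: 45.5
rows dx dy dz spin: [-0.003  0.002  0.008] 0.0 |d|mm 4 pos [0.5281 0.2303 0.0388] psi 0.118 w 0.0612 gf 45.5 F [ 0.6 -0.1 -2.6] t 8.35
```

```bash
python3 -m creep '[[0.3,-0.003,0.002,0.004,0],[0.3,-0.003,0.002,0.006,0],[0.3,-0.003,0.002,0.007,0],[0.3,-0.003,0.002,0.008,0],[0.3,-0.003,0.002,0.008,0]]'; python3 go.py .527 .229 .035 .118
```

```text
clock: 8.85
position: [0.5257, 0.2289, 0.0351]
ee_rot: [0.0, 0.998, 0.059, 0.0]
contact_force: [-3.3, -0.3, 6.5]
width: 0.0611
gripper_force: 46.4
rows dx dy dz spin: [0.003 0.    0.   ] 0.0001 |d|mm 1 pos [0.5257 0.2289 0.0351] psi 0.118 w 0.0611 gf 46.4 F [-3.3 -0.3  6.5] t 8.85
```

Contact is felt at the expected height. Releasing, rising and heading to the jug.

```bash
python3 -m creep '[[0.9,0,0,0,0],[0.9,0,0,0,0],[0.9,0,0,0,0],[0.9,0,0,0,0],[0.9,0,0,-0.04,0],[0.9,0,0,-0.12,0],[0.9,0,0,-0.2,0],[0.9,0,0,-0.25,0],[0.9,0,0,-0.25,0],[0.9,0,0,-0.25,0]]'; python3 go.py .4985 -.225 .16 .25
```

```text
clock: 9.85
position: [0.5258, 0.2289, 0.1589]
ee_rot: [-0.0, 0.998, 0.059, 0.0]
contact_force: [-1.2, -0.3, -0.1]
width: 0.077
gripper_force: 0.0
rows dx dy dz spin: [-0.161  0.895 -0.002] -0.021 |d|mm 455 pos [0.5258 0.2289 0.1589] psi 0.118 w 0.077 gf 0.0 F [-1.2 -0.3 -0.1] t 9.85
```

```bash
python3 -m creep '[[1,-0.161,0.895,-0.002,-0.021],[1,-0.161,0.895,-0.002,-0.021],[1,-0.161,0.895,-0.002,-0.021],[1,-0.161,0.895,-0.002,-0.021],[1,-0.161,0.895,-0.002,-0.021],[1,-0.161,0.895,-0.002,-0.021],[1,-0.161,0.895,-0.002,-0.021],[1,-0.161,0.895,-0.002,-0.021],[1,-0.161,0.895,-0.002,-0.021],[1,-0.161,0.895,-0.002,-0.021]]';python3 -m creep '[[1,0,0,0,0],[1,0,0,0,0],[1,0,0,0,0]]'; python3 go.py .4985 -.225 .047 .25
python3 - <<'E'
from h import *
im=cam("wrist"); cv2.imwrite("pics/w2.png",cv2.resize(im["frame"][:,:,::-1],(640,480)))
print(proj(im,(.4985,-.225,.084))*1.25)
E
```

```text
clock: 10.85
position: [0.4978, -0.2304, 0.1577]
ee_rot: [0.001, 0.993, 0.122, -0.001]
contact_force: [0.7, -0.1, 0.7]
width: 0.0853
gripper_force: 0.0
clock: 11.15
position: [0.4984, -0.223, 0.1591]
ee_rot: [-0.001, 0.992, 0.126, -0.001]
contact_force: [0.0, 0.3, -1.0]
width: 0.0853
gripper_force: 0.0
rows dx dy dz spin: [-0.001  0.004  0.224] 0.0003 |d|mm 112 pos [ 0.4984 -0.223   0.1591] psi 0.252 w 0.0853 gf 0.0 F [ 0.   0.3 -1. ] t 11.15
[318.29072632 258.49594946]
```

View pics/w2.png

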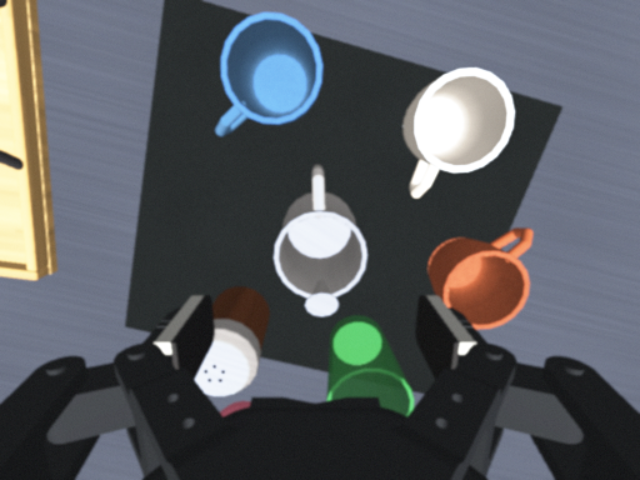

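Wrist view: jug rim centre at (320,256), predicted (318,258). The handle points up the picture, across the closing line, and the brown cup (478,280) is clear of the fingers.

```bash
python3 -m creep '[[1,-0.001,0.004,0.03,0],[1,-0.001,0.004,0.1,0],[1,-0.001,0.004,0.17,0],[1,-0.001,0.004,0.21,0],[1,-0.001,0.004,0.222,0],[1,-0.001,0.004,0.222,0],[1,-0.001,0.004,0.222,0]]' 40; python3 -m creep '[[0.2,0,0,0,0],[0.2,0,0,0,0],[0.2,0,0,0,0],[0.2,0,0,0,0],[0.2,0,0,0,0],[0.2,0,0,0,0],[0.2,0,0,0,0]]' 40; python3 go.py .4985 -.225 .047 .25;  python3 -m creep '[[0.2,0,0,-0.02,0],[0.2,0,0,-0.06,0],[0.2,0,0,-0.12,0],[0.2,0,0,-0.18,0],[0.2,0,0,-0.18,0],[0.2,0,0,-0.18,0]]'; python3 go.py .6064 .2387 .138 .118
```

```text
clock: 11.9
position: [0.4998, -0.227, 0.0499]
ee_rot: [0.001, 0.992, 0.125, 0.001]
contact_force: [0.0, 0.2, 0.5]
width: 0.0851
gripper_force: 0.0
clock: 12.6
position: [0.4994, -0.2272, 0.0502]
ee_rot: [0.001, 0.992, 0.125, 0.001]
contact_force: [-0.3, 1.7, 6.0]
width: 0.0555
gripper_force: 41.1
rows dx dy dz spin: [-0.001 -0.005  0.006] -0.0 |d|mm 4 pos [ 0.4994 -0.2272  0.0502] psi 0.25 w 0.0555 gf 41.1 F [-0.3  1.7  6. ] t 12.6
clock: 13.2
position: [0.4988, -0.2271, 0.1395]
ee_rot: [0.001, 0.992, 0.125, 0.001]
contact_force: [-0.3, 0.3, -1.2]
width: 0.0554
gripper_force: 42.5
rows dx dy dz spin: [ 0.439 -0.849  0.003] 0.021 |d|mm 478 pos [ 0.4988 -0.2271  0.1395] psi 0.25 w 0.0554 gf 42.5 F [-0.3  0.3 -1.2] t 13.2
```

```bash
python3 -m creep '[[0.2,0.03,-0.06,0,0],[0.2,0.07,-0.14,0,0.005],[0.2,0.11,-0.22,0,0.01],[0.2,0.16,-0.31,0,0.015],[0.2,0.205,-0.4,0,0.021],[0.2,0.25,-0.49,0,0.021],[0.2,0.3,-0.58,0,0.021],[0.2,0.345,-0.67,0,0.021],[0.2,0.39,-0.76,0,0.021],[0.2,0.43,-0.83,0,0.021]]';python3 -m creep '[[0.2,0.009,-0.019,0,0],[0.2,0.009,-0.019,0,0],[0.2,0.009,-0.019,0,0],[0.2,0.009,-0.019,0,0]]'; python3 go.py .607 .2387 .057 .118
```

```text
clock: 14.2
position: [0.603, 0.2305, 0.1367]
ee_rot: [0.0, 0.998, 0.059, -0.002]
contact_force: [1.2, -0.4, -0.9]
width: 0.0553
gripper_force: 42.7
clock: 14.6
position: [0.6069, 0.2364, 0.1381]
ee_rot: [0.001, 0.998, 0.058, -0.001]
contact_force: [0.4, 0.1, -1.9]
width: 0.0556
gripper_force: 42.8
rows dx dy dz spin: [ 0.001 -0.005  0.162] -0.0002 |d|mm 81 pos [0.6069 0.2364 0.1381] psi 0.117 w 0.0556 gf 42.8 F [ 0.4  0.1 -1.9] t 14.6
```

```bash
python3 -m creep '[[0.2,0.001,-0.004,0.03,0],[0.2,0.001,-0.004,0.08,0],[0.2,0.001,-0.004,0.13,0],[0.2,0.001,-0.004,0.15,0],[0.2,0.001,-0.004,0.16,0],[0.2,0.001,-0.004,0.16,0],[0.2,0.001,-0.004,0.16,0],[0.2,0.001,-0.004,0.16,0]]'; python3 go.py .607 .2387 .054 .118
```

```text
clock: 15.4
position: [0.6088, 0.2405, 0.0601]
ee_rot: [-0.0, 0.998, 0.059, 0.001]
contact_force: [-0.3, 0.0, -1.4]
width: 0.0553
gripper_force: 42.8
rows dx dy dz spin: [-0.004  0.003  0.012] 0.0 |d|mm 7 pos [0.6088 0.2405 0.0601] psi 0.118 w 0.0553 gf 42.8 F [-0.3  0.  -1.4] t 15.4
```

```bash
python3 -m creep '[[0.2,-0.003,0.003,0.005,0],[0.2,-0.003,0.003,0.008,0],[0.2,-0.003,0.003,0.01,0],[0.2,-0.003,0.003,0.011,0],[0.2,-0.003,0.003,0.012,0],[0.2,-0.003,0.003,0.012,0]]'; python3 go.py .607 .2387 .054 .118
```

```text
clock: 16.0
position: [0.6066, 0.2387, 0.0543]
ee_rot: [0.0, 0.998, 0.059, 0.0]
contact_force: [-2.5, -1.1, 6.7]
width: 0.0557
gripper_force: 42.2
rows dx dy dz spin: [0.001 0.    0.001] 0.0001 |d|mm 1 pos [0.6066 0.2387 0.0543] psi 0.118 w 0.0557 gf 42.2 F [-2.5 -1.1  6.7] t 16.0
```

```bash
python3 -m creep '[[0.9,0,0,0,0],[0.9,0,0,0,0],[0.9,0,0,0,0],[0.9,0,0,0,0],[0.9,0,0,-0.04,0],[0.9,0,0,-0.12,0],[0.9,0,0,-0.2,0],[0.9,0,0,-0.23,0],[0.9,0,0,-0.23,0],[0.9,0,0,-0.23,0]]'; python3 go.py .4032 -.1763 .165 .118
```

```text
clock: 17.0
position: [0.6061, 0.2385, 0.167]
ee_rot: [0.0, 0.998, 0.059, -0.001]
contact_force: [-0.9, 0.3, 0.5]
width: 0.0767
gripper_force: 0.0
rows dx dy dz spin: [-0.501  0.776  0.004] 0.0 |d|mm 462 pos [0.6061 0.2385 0.167 ] psi 0.118 w 0.0767 gf 0.0 F [-0.9  0.3  0.5] t 17.0
```

```bash
python3 -m creep '[[1,-0.501,0.776,0.004,0],[1,-0.501,0.776,0.004,0],[1,-0.501,0.776,0.004,0],[1,-0.501,0.776,0.004,0],[1,-0.501,0.776,0.004,0],[1,-0.501,0.776,0.004,0],[1,-0.501,0.776,0.004,0],[1,-0.501,0.776,0.004,0],[1,-0.501,0.776,0.004,0],[1,-0.501,0.776,0.004,0]]';python3 -m creep '[[1,0,0,0,0],[1,0,0,0,0],[1,0,0,0,0]]'; python3 go.py .4032 -.1763 .043 .118
python3 - <<'E'
from h import *
im=cam("wrist"); cv2.imwrite("pics/w3.png",cv2.resize(im["frame"][:,:,::-1],(640,480)))
print(proj(im,(.4032,-.1763,.093))*1.25)
E
```

```text
clock: 18.0
position: [0.4005, -0.1792, 0.164]
ee_rot: [-0.0, 0.998, 0.057, -0.002]
contact_force: [-0.2, -0.2, -0.2]
width: 0.0852
gripper_force: 0.0
clock: 18.3
position: [0.4039, -0.1747, 0.1652]
ee_rot: [-0.001, 0.998, 0.06, -0.0]
contact_force: [0.8, 0.3, 0.7]
width: 0.0853
gripper_force: 0.0
rows dx dy dz spin: [-0.002  0.003  0.244] 0.0003 |d|mm 122 pos [ 0.4039 -0.1747  0.1652] psi 0.12 w 0.0853 gf 0.0 F [0.8 0.3 0.7] t 18.3
[317.60797547 260.87365885]
```

View pics/w3.png

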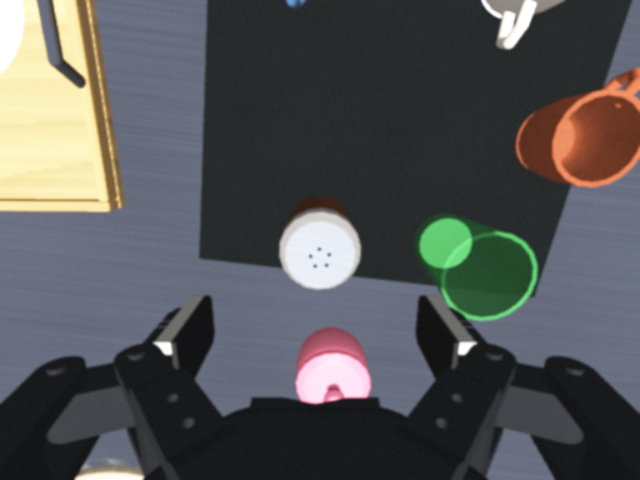

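Wrist view: shaker top holes centred at (319,258), predicted (318,261). The glass (490,275) is clear of the right finger.

```bash
python3 -m creep '[[1,0,0.003,0.03,0],[1,0,0.003,0.1,0],[1,0,0.003,0.17,0],[1,0,0.003,0.22,0],[1,0,0.003,0.242,0],[1,0,0.003,0.242,0],[1,0,0.003,0.242,0]]' 40; python3 -m creep '[[0.2,0,0,0,0],[0.2,0,0,0,0],[0.2,0,0,0,0],[0.2,0,0,0,0],[0.2,0,0,0,0],[0.2,0,0,0,0],[0.2,0,0,0,0]]' 40; python3 go.py .4032 -.1763 .043 .118;  python3 -m creep '[[0.2,0,0,-0.02,0],[0.2,0,0,-0.06,0],[0.2,0,0,-0.12,0],[0.2,0,0,-0.19,0],[0.2,0,0,-0.19,0],[0.2,0,0,-0.19,0]]'; python3 go.py .4466 .2197 .138 .118
```

```text
clock: 19.05
position: [0.4045, -0.177, 0.0449]
ee_rot: [0.0, 0.998, 0.06, 0.0]
contact_force: [0.3, -0.6, 0.2]
width: 0.0856
gripper_force: 0.0
clock: 19.75
position: [0.4045, -0.1778, 0.0459]
ee_rot: [0.0, 0.998, 0.059, 0.001]
contact_force: [0.1, 2.7, 5.0]
width: 0.0522
gripper_force: 40.8
rows dx dy dz spin: [-0.002 -0.003  0.006] -0.0 |d|mm 3 pos [ 0.4045 -0.1778  0.0459] psi 0.118 w 0.0522 gf 40.8 F [0.1 2.7 5. ] t 19.75
clock: 20.35
position: [0.4038, -0.1778, 0.1406]
ee_rot: [0.001, 0.998, 0.059, 0.001]
contact_force: [-0.2, 0.4, -2.7]
width: 0.0519
gripper_force: 42.4
rows dx dy dz spin: [ 0.179 -0.779  0.005] 0.0 |d|mm 400 pos [ 0.4038 -0.1778  0.1406] psi 0.118 w 0.0519 gf 42.4 F [-0.2  0.4 -2.7] t 20.35
```

```bash
python3 -m creep '[[0.2,0.015,-0.06,0,0],[0.2,0.035,-0.15,0,0],[0.2,0.055,-0.24,0,0],[0.2,0.08,-0.33,0,0],[0.2,0.1,-0.42,0,0],[0.2,0.12,-0.51,0,0],[0.2,0.14,-0.6,0,0],[0.2,0.16,-0.69,0,0],[0.2,0.175,-0.76,0,0],[0.2,0.179,-0.779,0,0]]';python3 -m creep '[[0.2,0,0,0,0],[0.2,0,0,0,0],[0.2,0,0,0,0]]'; python3 go.py .447 .2197 .053 .118
```

```text
clock: 21.35
position: [0.4458, 0.2227, 0.1381]
ee_rot: [-0.0, 0.998, 0.061, -0.001]
contact_force: [-0.1, -0.1, -2.6]
width: 0.052
gripper_force: 42.9
clock: 21.65
position: [0.4461, 0.2181, 0.1392]
ee_rot: [0.001, 0.998, 0.058, -0.001]
contact_force: [0.0, 0.9, -2.0]
width: 0.0524
gripper_force: 42.9
rows dx dy dz spin: [ 0.002 -0.003  0.172] -0.0002 |d|mm 86 pos [0.4461 0.2181 0.1392] psi 0.117 w 0.0524 gf 42.9 F [ 0.   0.9 -2. ] t 21.65
```

```bash
python3 -m creep '[[0.2,0,-0.003,0.03,0],[0.2,0,-0.003,0.08,0],[0.2,0,-0.003,0.13,0],[0.2,0,-0.003,0.155,0],[0.2,0,-0.003,0.168,0],[0.2,0,-0.003,0.17,0],[0.2,0,-0.003,0.17,0],[0.2,0,-0.003,0.17,0]]'; python3 go.py .447 .2197 .0495 .118
```

```text
clock: 22.45
position: [0.4473, 0.2211, 0.0556]
ee_rot: [-0.0, 0.998, 0.059, 0.001]
contact_force: [0.2, -0.1, -2.1]
width: 0.0523
gripper_force: 42.9
rows dx dy dz spin: [-0.001  0.003  0.012] -0.0 |d|mm 6 pos [0.4473 0.2211 0.0556] psi 0.118 w 0.0523 gf 42.9 F [ 0.2 -0.1 -2.1] t 22.45
```

```bash
python3 -m creep '[[0.2,-0.001,0.003,0.005,0],[0.2,-0.001,0.003,0.008,0],[0.2,-0.001,0.003,0.01,0],[0.2,-0.001,0.003,0.011,0],[0.2,-0.001,0.003,0.012,0],[0.2,-0.001,0.003,0.012,0]]'; python3 go.py .447 .2197 .0495 .118
```

```text
clock: 23.05
position: [0.4463, 0.2197, 0.0499]
ee_rot: [0.0, 0.998, 0.059, 0.0]
contact_force: [-1.5, -1.1, 8.1]
width: 0.052
gripper_force: 42.8
rows dx dy dz spin: [0.001 0.    0.001] 0.0001 |d|mm 1 pos [0.4463 0.2197 0.0499] psi 0.118 w 0.052 gf 42.8 F [-1.5 -1.1  8.1] t 23.05
```

Contact. Releasing and heading to the white cup.

```bash
python3 -m creep '[[0.9,0,0,0,0],[0.9,0,0,0,0],[0.9,0,0,0,0],[0.9,0,0,0,0],[0.9,0,0,-0.04,0],[0.9,0,0,-0.12,0],[0.9,0,0,-0.2,0],[0.9,0,0,-0.23,0],[0.9,0,0,-0.23,0],[0.9,0,0,-0.23,0]]'; python3 go.py .6015 -.2915 .16 -.05
```

```text
clock: 24.05
position: [0.4458, 0.2195, 0.1632]
ee_rot: [0.0, 0.998, 0.059, -0.0]
contact_force: [-0.2, -0.1, -0.7]
width: 0.077
gripper_force: 0.0
rows dx dy dz spin: [0.189 1.052 0.006] 0.0268 |d|mm 534 pos [0.4458 0.2195 0.1632] psi 0.118 w 0.077 gf 0.0 F [-0.2 -0.1 -0.7] t 24.05
```

```bash
python3 -m creep '[[1,0.18,1,0.006,0.0268],[1,0.18,1,0.006,0.0268],[1,0.18,1,0.006,0.0268],[1,0.18,1,0.006,0.0268],[1,0.18,1,0.006,0.0268],[1,0.18,1,0.006,0.0268],[1,0.18,1,0.006,0.0268],[1,0.18,1,0.006,0.0268],[1,0.18,1,0.006,0.0268],[1,0.18,1,0.006,0.0268]]';python3 -m creep '[[1,0,0,0,0],[1,0,0,0,0],[1,0,0,0,0]]'; python3 go.py .6015 -.2915 .041 -.05
python3 - <<'E'
from h import *
im=cam("wrist"); cv2.imwrite("pics/w4.png",cv2.resize(im["frame"][:,:,::-1],(640,480)))
print(proj(im,(.6015,-.2915,.062))*1.25, proj(im,(.6005,-.1685,.062))*1.25)
E
```

```text
clock: 25.05
position: [0.5914, -0.2601, 0.158]
ee_rot: [-0.001, 1.0, -0.025, -0.002]
contact_force: [0.7, -0.3, 0.5]
width: 0.0853
gripper_force: 0.0
clock: 25.35
position: [0.591, -0.2571, 0.1591]
ee_rot: [-0.001, 1.0, -0.025, -0.002]
contact_force: [0.3, 0.4, -0.0]
width: 0.0854
gripper_force: 0.0
rows dx dy dz spin: [0.024 0.068 0.236] 0.0 |d|mm 123 pos [ 0.591  -0.2571  0.1591] psi -0.05 w 0.0854 gf 0.0 F [ 0.3  0.4 -0. ] t 25.35
[365.3512056  229.77725951] [184.65701847 239.6938978 ]
```

View pics/w4.png

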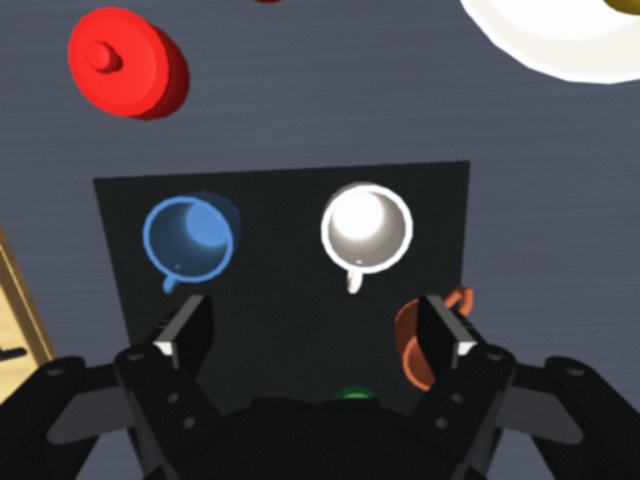

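Wrist view: white rim centre at (366,228), predicted (365,230); blue at (188,238), predicted (185,240). Both measurements hold.

```bash
python3 -m creep '[[1,0.024,0.068,0,0],[1,0.024,0.068,0.06,0],[1,0.024,0.068,0.13,0],[1,0.024,0.068,0.2,0],[1,0.024,0.068,0.23,0],[1,0.024,0.068,0.236,0],[1,0.024,0.068,0.236,0],[1,0.024,0.068,0.236,0]]' 30; python3 -m creep '[[0.2,0,0,0,0],[0.2,0,0,0,0],[0.2,0,0,0,0],[0.2,0,0,0,0],[0.2,0,0,0,0],[0.2,0,0,0,0],[0.2,0,0,0,0]]' 30; python3 go.py .6015 -.2915 .041 -.05;  python3 -m creep '[[0.2,0,0,-0.02,0],[0.2,0,0,-0.06,0],[0.2,0,0,-0.12,0],[0.2,0,0,-0.19,0],[0.2,0,0,-0.19,0],[0.2,0,0,-0.19,0]]'; python3 go.py .5397 .1043 .138 .118
```

```text
clock: 26.2
position: [0.6035, -0.293, 0.0444]
ee_rot: [0.001, 1.0, -0.025, 0.001]
contact_force: [0.8, -0.3, 0.4]
width: 0.0853
gripper_force: 0.0
clock: 26.9
position: [0.6033, -0.2934, 0.0446]
ee_rot: [0.0, 1.0, -0.025, 0.001]
contact_force: [0.0, 1.1, 6.1]
width: 0.0602
gripper_force: 32.1
rows dx dy dz spin: [-0.004 -0.004  0.007] -0.0001 |d|mm 4 pos [ 0.6033 -0.2934  0.0446] psi -0.051 w 0.0602 gf 32.1 F [0.  1.1 6.1] t 26.9
clock: 27.5
position: [0.6027, -0.2935, 0.1391]
ee_rot: [0.001, 1.0, -0.025, 0.001]
contact_force: [-0.6, 0.7, -2.4]
width: 0.0604
gripper_force: 32.9
rows dx dy dz spin: [-0.166 -0.788  0.002] -0.0268 |d|mm 403 pos [ 0.6027 -0.2935  0.1391] psi -0.05 w 0.0604 gf 32.9 F [-0.6  0.7 -2.4] t 27.5
```

```bash
python3 -m creep '[[0.2,-0.013,-0.06,0,0],[0.2,-0.032,-0.15,0,-0.006],[0.2,-0.05,-0.24,0,-0.012],[0.2,-0.07,-0.33,0,-0.018],[0.2,-0.09,-0.42,0,-0.0268],[0.2,-0.107,-0.51,0,-0.0268],[0.2,-0.126,-0.6,0,-0.0268],[0.2,-0.145,-0.69,0,-0.0268],[0.2,-0.16,-0.77,0,-0.0268],[0.2,-0.163,-0.788,0,-0.0268]]';python3 -m creep '[[0.2,0,0,0,0],[0.2,0,0,0,0],[0.2,0,0,0,0]]'; python3 go.py .541 .1043 .058 .118
```

```text
clock: 28.5
position: [0.5382, 0.1081, 0.1362]
ee_rot: [-0.001, 0.998, 0.061, -0.002]
contact_force: [0.7, -0.4, -0.1]
width: 0.0604
gripper_force: 33.1
clock: 28.8
position: [0.541, 0.103, 0.1374]
ee_rot: [0.0, 0.998, 0.058, -0.0]
contact_force: [0.1, -0.3, -1.2]
width: 0.0607
gripper_force: 33.1
rows dx dy dz spin: [ 0.    -0.003  0.159] -0.0002 |d|mm 79 pos [0.541  0.103  0.1374] psi 0.117 w 0.0607 gf 33.1 F [ 0.1 -0.3 -1.2] t 28.8
```

```bash
python3 -m creep '[[0.2,-0.001,-0.003,0.03,0],[0.2,-0.001,-0.003,0.08,0],[0.2,-0.001,-0.003,0.12,0],[0.2,-0.001,-0.003,0.145,0],[0.2,-0.001,-0.003,0.155,0],[0.2,-0.001,-0.003,0.157,0],[0.2,-0.001,-0.003,0.157,0],[0.2,-0.001,-0.003,0.157,0]]'; python3 go.py .541 .1043 .0532 .118
python3 - <<'E'
from h import *
im=cam("wrist"); cv2.imwrite("pics/w5.png",cv2.resize(im["frame"][:,:,::-1],(640,480)))
E
```

```text
clock: 29.6
position: [0.541, 0.1058, 0.0602]
ee_rot: [0.0, 0.998, 0.059, 0.001]
contact_force: [0.1, 0.1, -1.1]
width: 0.0605
gripper_force: 33.1
rows dx dy dz spin: [-0.     0.003  0.014] 0.0 |d|mm 7 pos [0.541  0.1058 0.0602] psi 0.118 w 0.0605 gf 33.1 F [ 0.1  0.1 -1.1] t 29.6
```

View pics/w5.png

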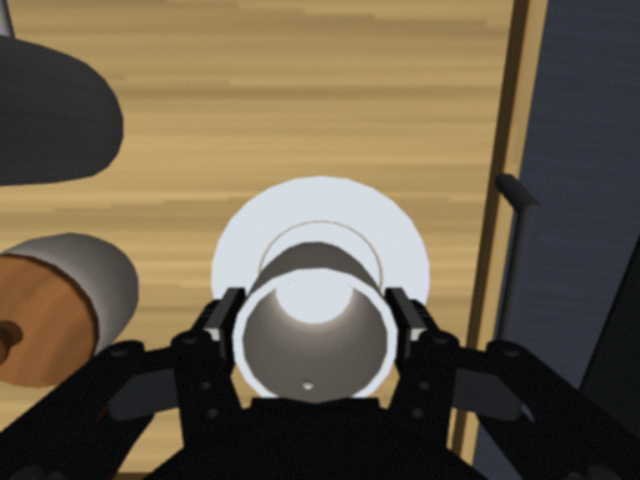

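Wrist view: cup axis at column ~316 against the saucer's ~320, so it is centred laterally to within about 2 mm. Lowering.

```bash
python3 -m creep '[[0.2,0,0.003,0.005,0],[0.2,0,0.003,0.008,0],[0.2,0,0.003,0.010,0],[0.2,0,0.003,0.011,0],[0.2,0,0.003,0.012,0],[0.2,0,0.003,0.013,0],[0.2,0,0.003,0.013,0]]'; python3 go.py .541 .1043 .0532 .118
```

```text
clock: 30.35
position: [0.5405, 0.1045, 0.0536]
ee_rot: [-0.0, 0.998, 0.059, 0.0]
contact_force: [-1.8, 0.0, 4.9]
width: 0.0605
gripper_force: 33.6
rows dx dy dz spin: [0.001 0.    0.001] 0.0 |d|mm 1 pos [0.5405 0.1045 0.0536] psi 0.118 w 0.0605 gf 33.6 F [-1.8  0.   4.9] t 30.35
```

```bash
python3 -m creep '[[0.95,0,0,0,0],[0.95,0,0,0,0],[0.95,0,0,0,0],[0.95,0,0,0,0],[0.95,0,0,-0.04,0],[0.95,0,0,-0.12,0],[0.95,0,0,-0.2,0],[0.95,0,0,-0.21,0],[0.95,0,0,-0.21,0],[0.95,0,0,-0.21,0]]'; python3 go.py .6005 -.1685 .16 -.35
```

```text
clock: 31.35
position: [0.5394, 0.1043, 0.1567]
ee_rot: [0.0, 0.998, 0.059, -0.001]
contact_force: [-0.0, -0.3, 0.2]
width: 0.0811
gripper_force: 0.0
rows dx dy dz spin: [ 0.057  0.556 -0.007] 0.0745 |d|mm 280 pos [0.5394 0.1043 0.1567] psi 0.118 w 0.0811 gf 0.0 F [-0.  -0.3  0.2] t 31.35
```

```bash
python3 -m creep '[[1,0.057,0.556,-0.007,0.0745],[1,0.057,0.556,-0.007,0.0745],[1,0.057,0.556,-0.007,0.0745],[1,0.057,0.556,-0.007,0.0745],[1,0.057,0.556,-0.007,0.0745],[1,0.057,0.556,-0.007,0.0745],[1,0.057,0.556,-0.007,0.0745],[1,0.057,0.556,-0.007,0.0745],[1,0.057,0.556,-0.007,0.0745],[1,0.057,0.556,-0.007,0.0745]]'; python3 go.py .6005 -.1685 .041 -.35
```

```text
clock: 32.35
position: [0.6009, -0.1668, 0.1608]
ee_rot: [-0.0, 0.985, -0.173, -0.001]
contact_force: [0.5, 0.4, -1.3]
width: 0.0852
gripper_force: 0.0
rows dx dy dz spin: [0.    0.003 0.24 ] 0.0003 |d|mm 120 pos [ 0.6009 -0.1668  0.1608] psi -0.348 w 0.0852 gf 0.0 F [ 0.5  0.4 -1.3] t 32.35
```

```bash
python3 -m creep '[[1,0,0.002,0.03,0],[1,0,0.002,0.1,0],[1,0,0.002,0.17,0],[1,0,0.002,0.22,0],[1,0,0.002,0.238,0],[1,0,0.002,0.238,0],[1,0,0.002,0.238,0]]' 30; python3 -m creep '[[0.2,0,0,0,0],[0.2,0,0,0,0],[0.2,0,0,0,0],[0.2,0,0,0,0],[0.2,0,0,0,0],[0.2,0,0,0,0],[0.2,0,0,0,0]]' 30; python3 go.py .6005 -.1685 .041 -.35;  python3 -m creep '[[0.2,0,0,-0.02,0],[0.2,0,0,-0.06,0],[0.2,0,0,-0.12,0],[0.2,0,0,-0.19,0],[0.2,0,0,-0.22,0],[0.2,0,0,-0.25,0],[0.2,0,0,-0.25,0],[0.2,0,0,-0.25,0]]'; python3 go.py .5101 .3534 .17 -.1
```

```text
clock: 33.05
position: [0.6021, -0.1691, 0.0436]
ee_rot: [0.0, 0.985, -0.174, 0.001]
contact_force: [0.9, 0.4, 0.3]
width: 0.0855
gripper_force: 0.0
clock: 33.75
position: [0.6022, -0.1699, 0.0444]
ee_rot: [0.0, 0.985, -0.174, 0.002]
contact_force: [-1.2, -0.5, 6.2]
width: 0.0612
gripper_force: 32.0
rows dx dy dz spin: [-0.004 -0.001  0.007] -0.0 |d|mm 4 pos [ 0.6022 -0.1699  0.0444] psi -0.35 w 0.0612 gf 32.0 F [-1.2 -0.5  6.2] t 33.75
clock: 34.55
position: [0.6009, -0.1692, 0.1675]
ee_rot: [0.0, 0.985, -0.174, 0.0]
contact_force: [-0.6, -0.8, -1.2]
width: 0.0613
gripper_force: 33.0
rows dx dy dz spin: [-0.529 -0.92  -0.005] -0.0398 |d|mm 530 pos [ 0.6009 -0.1692  0.1675] psi -0.35 w 0.0613 gf 33.0 F [-0.6 -0.8 -1.2] t 34.55
```

```bash
python3 -m creep '[[0.2,-0.03,-0.055,0,0],[0.2,-0.075,-0.13,0,-0.006],[0.2,-0.12,-0.21,0,-0.012],[0.2,-0.165,-0.29,0,-0.018],[0.2,-0.21,-0.37,0,-0.025],[0.2,-0.255,-0.45,0,-0.032],[0.2,-0.3,-0.53,0,-0.04],[0.2,-0.345,-0.61,0,-0.04],[0.2,-0.39,-0.69,0,-0.04],[0.2,-0.435,-0.76,0,-0.04]]';python3 -m creep '[[0.2,0,0,0,0],[0.2,0,0,0,0]]'; python3 go.py .5115 .353 .14 -.1
```

```text
clock: 35.55
position: [0.5258, 0.2642, 0.1659]
ee_rot: [0.0, 0.999, -0.049, -0.001]
contact_force: [1.0, -0.0, -1.2]
width: 0.0616
gripper_force: 33.1
clock: 35.75
position: [0.526, 0.2627, 0.1659]
ee_rot: [0.001, 0.999, -0.048, -0.001]
contact_force: [0.0, -0.6, -1.2]
width: 0.0614
gripper_force: 33.3
rows dx dy dz spin: [-0.046 -0.177  0.052] 0.0006 |d|mm 95 pos [0.526  0.2627 0.1659] psi -0.096 w 0.0614 gf 33.3 F [ 0.  -0.6 -1.2] t 35.75
```

```bash
python3 -m creep '[[0.2,-0.015,-0.06,0,0],[0.2,-0.03,-0.12,0.01,0],[0.2,-0.042,-0.165,0.03,0],[0.2,-0.046,-0.177,0.05,0],[0.2,-0.046,-0.177,0.05,0],[0.2,-0.046,-0.177,0.05,0],[0.2,-0.046,-0.177,0.05,0]]'; python3 go.py .5115 .353 .06 -.1
```

```text
clock: 36.45
position: [0.5135, 0.3511, 0.1426]
ee_rot: [0.0, 0.999, -0.05, 0.0]
contact_force: [0.6, -0.5, -0.9]
width: 0.0612
gripper_force: 33.4
rows dx dy dz spin: [-0.004 -0.003  0.165] -0.0 |d|mm 83 pos [0.5135 0.3511 0.1426] psi -0.1 w 0.0612 gf 33.4 F [ 0.6 -0.5 -0.9] t 36.45
```

```bash
python3 -m creep '[[0.2,-0.004,-0.003,0.03,0],[0.2,-0.004,-0.003,0.08,0],[0.2,-0.004,-0.003,0.12,0],[0.2,-0.004,-0.003,0.15,0],[0.2,-0.004,-0.003,0.162,0],[0.2,-0.004,-0.003,0.164,0],[0.2,-0.004,-0.003,0.164,0],[0.2,-0.004,-0.003,0.164,0]]'; python3 go.py .5115 .353 .0532 -.1
```

```text
clock: 37.25
position: [0.5119, 0.3545, 0.0615]
ee_rot: [-0.001, 0.999, -0.049, 0.001]
contact_force: [-0.2, 0.1, -1.0]
width: 0.0611
gripper_force: 33.4
rows dx dy dz spin: [-0.     0.003  0.017] 0.0002 |d|mm 8 pos [0.5119 0.3545 0.0615] psi -0.099 w 0.0611 gf 33.4 F [-0.2  0.1 -1. ] t 37.25
```

```bash
python3 -m creep '[[0.2,0,0.002,0.005,0],[0.2,0,0.002,0.009,0],[0.2,0,0.002,0.012,0],[0.2,0,0.002,0.014,0],[0.2,0,0.002,0.015,0],[0.2,0,0.002,0.016,0],[0.2,0,0.002,0.016,0]]'; python3 go.py .5115 .353 .0532 -.1
```

```text
clock: 37.95
position: [0.511, 0.3532, 0.0534]
ee_rot: [-0.0, 0.999, -0.049, 0.0]
contact_force: [-1.6, -1.8, 5.6]
width: 0.0613
gripper_force: 33.8
rows dx dy dz spin: [0.001 0.    0.   ] 0.0003 |d|mm 1 pos [0.511  0.3532 0.0534] psi -0.098 w 0.0613 gf 33.8 F [-1.6 -1.8  5.6] t 37.95
```

Contact. Releasing, then moving back so the cameras see the tray.

```bash
python3 -m creep '[[0.95,0,0,0,0],[0.95,0,0,0,0],[0.95,0,0,0,0],[0.95,0,0,0,0],[0.95,0,0,-0.04,0],[0.95,0,0,-0.12,0],[0.95,0,0,-0.2,0],[0.95,0,0,-0.28,0],[0.95,0,0,-0.34,0],[0.95,0,0,-0.34,0]]'; python3 -m creep '[[0.95,-0.35,0.5,0,0],[0.95,-0.35,0.5,0,0],[0.95,-0.35,0.5,0,0],[0.95,-0.35,0.5,0,0],[0.95,-0.35,0.5,0,0],[0.95,-0.35,0.8,0,0],[0.95,-0.35,0.8,0,0],[0.95,-0.35,0.8,0,0],[0.95,-0.35,0.8,0,0],[0.95,-0.35,0.8,0,0]]'
python3 - <<'E'
from fit import *
P=dict(saucer_white=(.54,.104,.008,"saucer",[None]),saucer_blue=(.51,.3534,.008,"saucer",[None]),
cup_white=(.54,.104,.013,"cup",[1.43,1.6]),cup_blue=(.51,.3534,.013,"cup",[1.2]),
sugar=(.525,.229,.008,"sugar",[None]),jug=(.606,.2387,.008,"jug",[-1.4]),shaker=(.4466,.2197,.008,"shaker",[None]),
cup_brown=(.4986,-.349,.004,"cup",[-1.4]),glass=(.4023,-.287,.004,"glass",[None]))
ims={n:cam(n) for n in("top","scene")}
cv2.imwrite("pics/top9.png",cv2.resize(ims["top"]["frame"][100:300,50:400,::-1],None,fx=2.2,fy=2.2,interpolation=cv2.INTER_CUBIC))
cv2.imwrite("pics/sc9.png",cv2.resize(ims["scene"]["frame"][80:280,90:440,::-1],None,fx=2.2,fy=2.2,interpolation=cv2.INTER_CUBIC))
th=.118;T=np.array([[np.cos(th),np.sin(th)],[-np.sin(th),np.cos(th)]])
for k,(x,y,z,kind,ths) in P.items():
    D=[(n,mask(n,ims[n],k,(x,y),z+.03,.05)) for n in ims]
    D=[(ims[n],m) for n,m in D if m is not None]
    if not D: print(k,"none");continue
    r=fit(D,kind,z,(x,y),ths)
    print(k,len(D),np.round(r.x[:2],4),"tray:",np.round(T@(r.x[:2]-[.525,.2288]),4),round(float(r.fun),3),flush=True)
E
```

```text
clock: 38.95
position: [0.5134, 0.3547, 0.2277]
ee_rot: [-0.003, 0.999, -0.049, 0.004]
contact_force: [0.3, 0.3, 0.0]
width: 0.0811
gripper_force: 0.0
clock: 39.95
position: [0.2957, -0.033, 0.2218]
ee_rot: [0.002, 0.998, -0.056, -0.001]
contact_force: [0.7, 0.8, -0.0]
width: 0.081
gripper_force: 0.0
saucer_white 2 [0.5391 0.1045] tray: [-0.0007 -0.1251] 0.659
saucer_blue 2 [0.511  0.3516] tray: [0.0006 0.1236] 0.729
cup_white 2 [0.5384 0.1071] tray: [-0.001  -0.1225] 0.138
cup_blue 2 [0.5093 0.3544] tray: [-0.0008  0.1266] 0.12
sugar 2 [0.5232 0.2297] tray: [-0.0017  0.0011] 0.15
jug 2 [0.6059 0.2421] tray: [0.0819 0.0037] 0.096
shaker 2 [0.4458 0.2229] tray: [-0.0794  0.0035] 0.064
cup_brown 2 [ 0.4969 -0.3484] tray: [-0.0959 -0.5699] 0.127
glass 1 [ 0.4013 -0.2835] tray: [-0.1832 -0.4942] 0.04
```

View pics/top9.png

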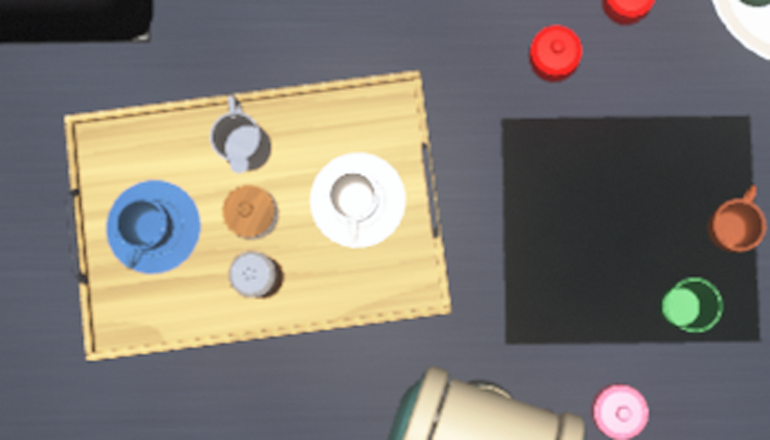

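View pics/sc9.png

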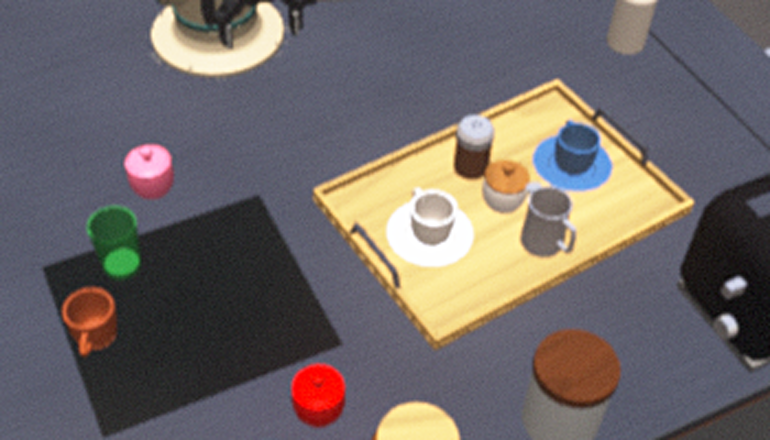

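Both views show everything upright and in place: the cups sit on their saucers at top-view (145,225) and (355,197). The jug (237,138), pot (248,211) and shaker (254,275) stand in a row. Fitted errors are under 4 mm, within every tolerance, and the brown cup and glass have not moved.

```bash
python3 -c "
from rig import manip
print(manip.sign_off())"
```

```text
the job is handed in; nothing more can be done
None
```

The tray is laid and handed in at about 40 s of robot time: before the hand-in, the cameras put both cups, the pot, the jug and the shaker upright and within about 4 mm of target, with the brown cup and the glass unmoved; `sign_off` returned no verdict.

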